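Clamp a bottle in the turnbuckle vice for engraving

TASK

The faceted bottle that stands by itself on the desk is to be engraved. Stand it upright on the round bed of the bottle vice, between the two notched jaws, and let go of it; then turn the turnbuckle body by its tommy pins so that both jaws draw in together, centre the bottle and hold it firmly. Stop as soon as the screw goes distinctly heavier, about half as heavy again as when it runs free: overtightening cracks the ceramic. Leave the other things on the desk where they are.

Things in the scene. Friction and masses are not known exactly. Their poses are not given: they have to be found in the camera images.
- bottle_mid (a point): Centre of the bottle to clamp, half-way up (60 mm over its foot). Faceted bottle, 120 mm tall, 0.15 to 0.27 kg, standing alone: six-sided waist 52 mm up, 69 mm over corners and 60 over flats; foot 50 mm wide; white round cap 43 mm wide, 97 to 120 mm up: lift it by the cap from above. z is up. (A twin in the tray at the back stays there.)
- bottle: The same bottle; origin at the centre of its foot.
- vice_bed (a point): Centre of the vice's round bed (53 mm wide, cork-topped, 22 mm over the desk) on which the bottle stands. Vice frame: x from the screw to the bed, away from the robot give or take 0.3 rad; y along the screw, to the left; z up. The vice is heavy and stays put; base 172 (x) by 204 (y) mm. The jaw tops are 93 mm over the desk, so at a bottle on the bed only the cap and neck stand clear above them.
- jaw_left: The left jaw (+y side), a slide along y; its origin lies under the vice's middle and shifts with it. Cork-lined right-angled upright notch, open to the bed, 33 mm to either side in x, 46 to 92 mm over the desk. Its apex is 63 mm from the bed centre at turnbuckle 0 (61 to 65: the notched insert is bolted on through slots) and comes 1.59 mm nearer per rad. It pushes and turns the bottle with some 2 N until it sits, then squeezes: some 100 N per rad.
- jaw_right: The right jaw (-y side), its mirror image: both move together.
- screw_centre (a point): Point on the turnbuckle's axis midway between the jaws, 64 mm over the desk, 95 mm before the bed; axes as vice_bed. The turnbuckle is a steel tube along y with a collar (33 mm thick, 22 long) at this point. From it stand four radial tommy pins, 8 mm thick, at right angles, their round ends 48 mm from the axis. On both sides, 23 to 32 mm along y, bearing caps reach 19 mm above the axis.
- turnbuckle (a joint): Turn of the turnbuckle body about y, rad, 0 to 14. At 0 (and each quarter turn) a pin points straight up. Growing = the upper pin swings away from the robot, towards the bed (+x): both jaws close, 1.59 mm each per rad. Starts at 2.8 to 4.4; the grip begins somewhere from 7.8 to 12. Running free it needs about 0.13 N m (4 N on a pin 35 mm out); each 10 N of jaw force adds 0.03 N m. Stays where it is left.
- handpiece: Grey engraving handpiece, 192 mm long, lying at the right; not to be moved.
- round_box: Round cream tub, 71 mm wide, 30 mm tall, right of the vice; not to be moved.
- jar: Square white jar, 78 mm wide, 75 mm tall, at the back; not to be moved.
- bean_weight: Black bean-shaped paperweight, 105 by 53 by 25 mm, behind the bottle; not to be moved.
Things that resemble listed ones, but are neither listed nor needed, are in the scene too. What is shaped like the bottle but blue is not meant.

How it is judged:
By the outcome, as a careful person would: the job done as asked, in the order asked, and still so for the second after the job is handed in, with the robot touching nothing.
It also fails if it takes over 72 s, if anything falls off the work surface, if the arm or the gripper's body presses on something with over 40 N, if the wrist force passes 120 N, or if a joint passes its speed limit or range.

ROBOT

A 7-joint arm with a two-finger parallel gripper is mounted at the origin on a cart in front of the work surface, level with it; the furniture and walls round the work are solid. World frame = base frame: x ahead of the robot, y to its left, z up, the work surface at z = 0. Lengths are in m, angles in rad, forces in N, time in s.
With the tool pointing down it reaches from about 0.4 to 0.925 m from the base axis. Payload 5.6 kg.
Tool frame: the origin (TCP) lies midway between the tips of the shut fingers; the grasp point (between the pads) lies 19 mm behind it (manip.grasp_offset is the distance from the TCP to the grasp point, in m); z points along the fingers, y is the line along which they close (so a half turn about z gives the same grasp; the last joint's range is limited). The gripper opens to 85 mm and grips with 20 to 120 N. Pads are 22 mm wide; open, the fingers measure 114 mm over their backs; the gripper's body (76 mm by 85 mm) begins 54 mm behind the grasp point. The pads swing forward as they close: fully open they stand 13 mm farther back than shut.
Start: joints at [-1.316, 0.468, -0.012, 1.603, 0.006, 1.071, -0.056], TCP at [0.191, 0.621, 0.231] pointing down, gripper open.
Joint ranges: [-2.53, 2.53], [-0.31, 2.02], [-1.57, 1.55], [0.28, 2.44], [-1.29, 4.43], [0.15, 1.84], [-2.92, 2.92]. Speed limits (rad/s): [2.57, 2.57, 3.14, 3.14, 3.14, 3.14, 3.14].

INTERFACE

Orientations are given as a unit quaternion [w, x, y, z].
In Python, from plant import manip, viewer gives the robot as it stands.
- The arm moves only by the tool step_arm, never from a script. Its argument "moves" is a list that holds one entry, the list of rows, each a list of 7 numbers: the shift along the world's x, y, z normalised to -1 to 1, where 1 is 150 mm, then the turn, a rotation vector about the world's x, y, z normalised to -1 to 1, where 1 is 90 degrees, then the finger opening in mm, from 0 to 85.4. In form: [[[dx, dy, dz, rx, ry, rz, claw], ...]]. A call has exactly 10 rows; each row is the pose to reach, as a shift and turn from the pose commanded when the call began; what a row does not reach only later rows make up. A row lasts 1/8 s, in which the tool goes at most 62.5 mm and 10.7 degrees, less where a joint would pass 70% of its speed; a pose out of reach is approached as far as the arm can. A call with a number of a shift or a turn outside -1 to 1 is refused whole. A call with a gripper value outside its range is refused whole. The fingers move at their own pace and stop on an object; "newtons" is the grip in N (left out, the last holds). Time passes only in rows, so rows that repeat a pose let the fingers close, or fill a call up. It gives the time, the measured TCP pose, the force, the opening and the grip force at its end, in the units of the state.
- manip.sense(): the state, without advancing time (a new reading comes with each control period).
- viewer.read_camera(name): name is "scene" or "top" or "wrist"; returns the picture (480x640x3 uint8, blue, green, red); there is no depth.
- viewer.get_calibration(name): a dict with "K" (3x3 intrinsics, pixels), "position" and "orientation" of the camera in the world; the wrist camera has in their place "hand_eye" (4x4, takes a point from camera to tool coordinates, whose origin is the TCP and whose axes are the flange's). Camera axes: x right, y down, z forward; pixel columns grow to the right and rows downward; lengths in m; the calibration is good to about 2 mm. The wrist camera is an equidistant fisheye: a pixel r from the principal point sees the ray r / f radians off the axis. A picture is of the moment at which its call begins: read the wrist's pose just before it. get_calibration takes no time and is no camera call.
- manip.hand_in(): hands the job in; it is judged then, once.
The state is a dict: "time": time; "joint_pos": joint angles; "qd": joint speeds; "joint_torque": joint torques, N m; "eef_pos": TCP position; "ee_rot": TCP orientation; "ft_force": force on the tool from outside, world axes, zero at the start; "wrist_torque": the same for the moment, N m; "gripper_width": finger opening in m; "grasp_force": force on a finger pad.
Only numpy, scipy, OpenCV 4.12 (cv2) and the standard library are available. Lean on these libraries where they do the work, as an engineer would, in place of code of your own. Each camera call takes 0.05 s, during which the arm holds its last target. There are 200 camera calls.

## Working session

There is one attempt and no reset: what is moved stays moved. The work goes in short steps, Python scripts to look and compute and a tool call to move; the robot and the scene stay as the last step left them, time stands still between calls to the robot, and variables do not carry over. Pictures are saved under pics/ and viewed, at most 10 in all, crops included, and the job is handed in when it is done.

Besides the shell and the picture viewer there is one more tool, called after "Request:" as name([rows], argument=value, ...), one row to a line, values as JSON. step_arm: Moves the arm, as the interface text tells. Its arguments: {"type":"object","properties":{"moves":{"type":"array","items":{"type":"array","items":{"type":"array","items":{"type":"number"}}}},"newtons":{"type":"number"}},"required":["moves"]}

```bash
mkdir -p pics; python3 - <<'E'
from plant import manip, viewer
import cv2
print(manip.sense())
for n in ("scene","top"):
    cv2.imwrite(f"pics/{n}0.png",viewer.read_camera(n)); print(n,viewer.get_calibration(n))
print(viewer.get_calibration("wrist"))
E
```

```text
{'time': 0.0, 'joint_pos': array([-1.31598573,  0.46836899, -0.01160373,  1.60366774,  0.00604212,
        1.07139469, -0.05629845]), 'qd': array([-0.00127469,  0.00096648, -0.00235843, -0.00029897, -0.00014294,
       -0.00036673,  0.00018677]), 'joint_torque': array([-1.84677801e-04, -5.32385480e+01,  2.14639027e-02, -2.51300865e+01,
        1.14638879e-02,  7.90002407e-03,  3.29239484e-06]), 'eef_pos': array([0.1906355 , 0.62081118, 0.23032539]), 'ee_rot': array([-5.31876351e-05,  1.48375933e-01,  9.88930618e-01, -9.01013080e-04]), 'ft_force': array([-0.21624862, -0.65715766, -0.05646756]), 'wrist_torque': array([0.02698451, 0.01752553, 0.00464434]), 'grasp_force': 0.0, 'gripper_width': 0.08541101720657161}
scene {'K': array([[589.87347475,   0.        , 321.21593715],
       [  0.        , 589.87347475, 232.29322316],
       [  0.        ,   0.        ,   1.        ]]), 'position': array([ 0.15794733, -0.72821633,  0.93548213]), 'orientation': array([-0.36315779,  0.90068331, -0.2192783 ,  0.09382441])}
top {'K': array([[444.2746024 ,   0.        , 319.17949775],
       [  0.        , 444.2746024 , 242.6374422 ],
       [  0.        ,   0.        ,   1.        ]]), 'position': array([0.43094609, 0.0071407 , 0.94547675]), 'orientation': array([ 0.03245593, -0.69595578,  0.71604015, -0.04334369])}
{'K': array([[371.64829954,   0.        , 322.61089119],
       [  0.        , 371.64829954, 241.18906911],
       [  0.        ,   0.        ,   1.        ]]), 'hand_eye': array([[ 4.01450915e-04, -9.59981658e-01, -2.80062591e-01,
         7.12208028e-02],
       [ 9.99999906e-01,  4.30539014e-04, -4.23429601e-05,
         1.59823817e-03],
       [ 1.61226337e-04, -2.80062547e-01,  9.59981741e-01,
        -1.41794732e-01],
       [ 0.00000000e+00,  0.00000000e+00,  0.00000000e+00,
         1.00000000e+00]])}
```

View pics/scene0.png

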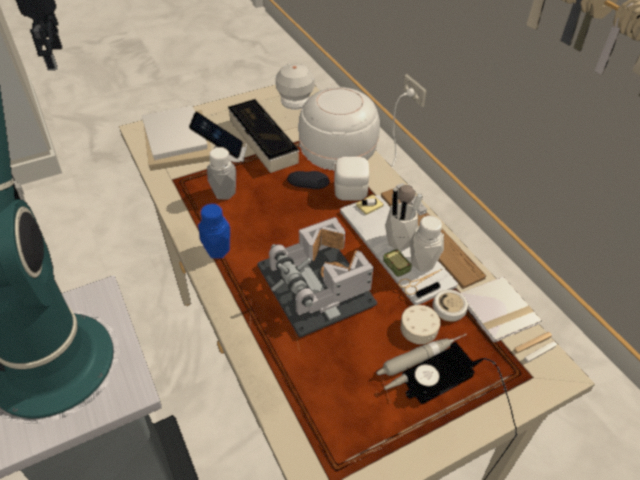

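View pics/top0.png

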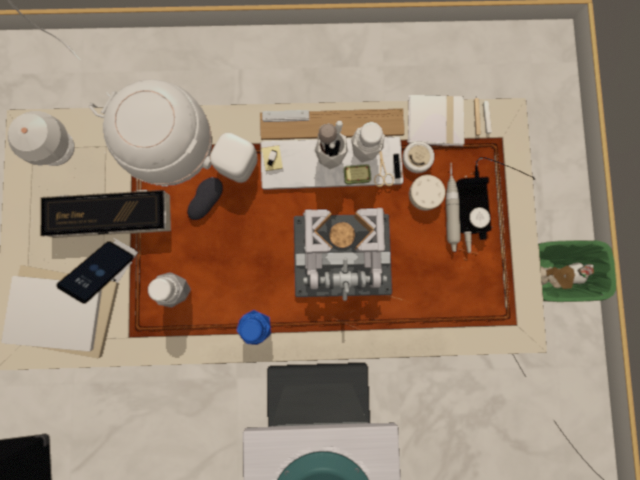

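The white faceted bottle stands alone at top (168,290), with its cap near (161,290). In the scene picture it is at (222,175), cap (219,157). The vice is at top (343,255), with its bed at (342,235) and collar at (345,282). I'll enlarge both.

```bash
cat > h.py <<'E'
import numpy as np, cv2
from scipy.spatial.transform import Rotation as R
from plant import manip, viewer
def rot(q): return R.from_quat([q[1],q[2],q[3],q[0]])
def ray(n,uv):
    c=viewer.get_calibration(n); d=np.linalg.inv(c["K"])@[uv[0],uv[1],1]
    return c["position"], rot(c["orientation"]).apply(d)
def at(n,uv,z):
    p,d=ray(n,uv); return p+d*(z-p[2])/d[2]
def proj(n,P):
    c=viewer.get_calibration(n); q=rot(c["orientation"]).inv().apply(np.atleast_2d(P)-c["position"])@c["K"].T
    return q[:,:2]/q[:,2:]
E
python3 - <<'E'
from h import *
t=cv2.imread("pics/top0.png"); s=cv2.imread("pics/scene0.png")
a=cv2.resize(t[200:310,285:405],None,fx=4.5,fy=4.5,interpolation=cv2.INTER_CUBIC)[:495]
b=cv2.resize(t[265:315,140:195],None,fx=4.5,fy=4.5,interpolation=cv2.INTER_CUBIC)
c=cv2.resize(s[140:205,200:245],None,fx=4,fy=4,interpolation=cv2.INTER_CUBIC)
o=np.zeros((500,800,3),np.uint8);o[:a.shape[0],:a.shape[1]]=a
o[:b.shape[0],545:545+b.shape[1]]=b;o[235:235+c.shape[0],545:545+c.shape[1]]=c[:265]
cv2.imwrite("pics/z.png",o)
print(at("top",(161.5,290),.12),at("scene",(219,153.5),.12),at("top",(342,235),.022),at("top",(345,282),.08))
E
```

```text
[0.44010942 0.2855185  0.12      ] [0.44176115 0.28397703 0.12      ] [ 0.54493576 -0.05684841  0.022     ] [ 0.44566865 -0.05546742  0.08      ]
```

View pics/z.png

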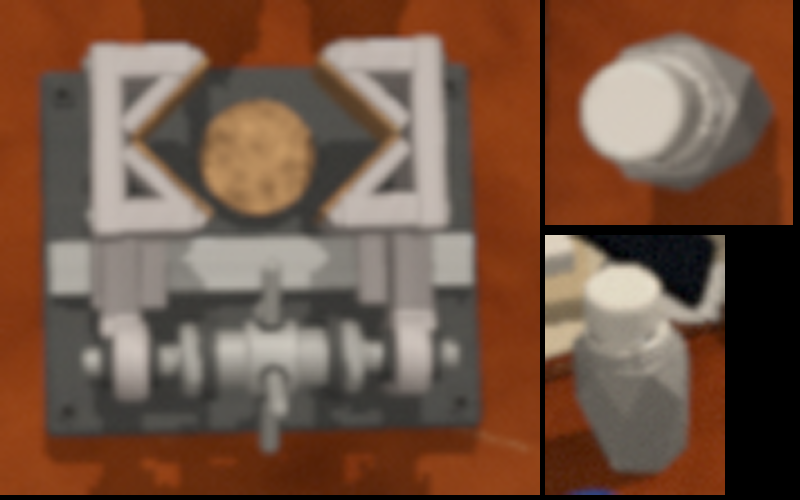

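```bash
python3 - <<'E'
from h import *
f=lambda x,y:((x+.5)/4.5+284.5,(y+.5)/4.5+199.5)
g=lambda x,y:((x-545+.5)/4.5+139.5,(y+.5)/4.5+264.5)
print("cap",at("top",g(634,110),.12))
bed=at("top",f(258,157),.022); print("bed",bed)
for z in (.064,.08): print("col",at("top",f(271,357),z))
c=[at("top",f(*p),.01)[:2] for p in ((43,70),(47,432),(468,65),(482,432))]; print(np.round(c,4),np.mean(c,0))
a=lambda p,q:np.arctan2(q[1]-p[1],q[0]-p[0])
print("yaw",a(c[1],c[0]),a(c[3],c[2]),a(c[2],c[0])-np.pi/2,a(c[3],c[1])-np.pi/2)
tops=[at("top",f(*p),.093)[:2] for p in ((92,43),(90,232),(437,38),(447,228))]; print("jaw",a(tops[2],tops[0])-np.pi/2,a(tops[1],tops[0]),a(tops[3],tops[2]))
nt=[at("top",f(*p),.092)[:2] for p in ((135,135),(400,132))]; print("apex",nt, np.linalg.norm(nt[0]-nt[1])/2, np.mean(nt,0))
E
```

```text
cap [0.4419504  0.28939577 0.12      ]
bed [ 0.54599465 -0.05676854  0.022     ]
col [ 0.45197397 -0.05650821  0.064     ]
col [ 0.45159229 -0.0553529   0.08      ]
[[ 0.5918  0.0428]
 [ 0.4216  0.0449]
 [ 0.5888 -0.1589]
 [ 0.4156 -0.1575]] [ 0.50443071 -0.0571825 ]
yaw -0.012252624328830166 -0.0082438279536608 -0.014904209604751584 -0.029346580582955806
jaw -0.011932255308961137 -0.03621420235755197 0.007661353315660561
apex [array([0.54827283, 0.00074632]), array([ 0.54645865, -0.11361388])] 0.05718729391511074 [ 0.54736574 -0.05643378]
```

Request:
step_arm([
  [[0.3,-0.4,0,0,0,0,85],[0.6,-0.8,0,0,0,0,85],[0.75,-1,0,0,0,0,85],[0.85,-1,0,0,0,0,85],[0.95,-1,0,0,0,0,85],[1,-1,0,0,0,0,85],[1,-1,0,0,0,0,85],[1,-1,0,0,0,0,85],[1,-1,0,0,0,0,85],[1,-1,0,0,0,0,85]],
])

```text
time: 1.35
eef_pos: [0.3404, 0.4716, 0.2313]
ee_rot: [-0.0, 0.148, 0.989, 0.0]
ft_force: [-0.1, 1.0, -0.4]
gripper_width: 0.0849
grasp_force: 0.0
```

Request:
step_arm([
  [[0.3,-0.4,0,0,0,0,85],[0.6,-0.75,0,0,0,0,85],[0.677,-1,0,0,0,0,85],[0.677,-1,0,0,0,0,85],[0.677,-1,0,0,0,0,85],[0.677,-1,0,0,0,0,85],[0.677,-1,0,0,0,0,85],[0.677,-1,0,0,0,0,85],[0.677,-1,0,0,0,0,85],[0.677,-1,0,0,0,0,85]],
])

```text
time: 2.6
eef_pos: [0.4423, 0.3215, 0.2313]
ee_rot: [0.0, 0.148, 0.989, 0.0]
ft_force: [0.2, 1.2, -0.5]
gripper_width: 0.0852
grasp_force: 0.0
```

```bash
cat >> h.py <<'E'
def wpose(s):
    H=viewer.get_calibration("wrist")["hand_eye"]; T=np.eye(4); T[:3,:3]=rot(s["ee_rot"]).as_matrix(); T[:3,3]=s["eef_pos"]; return T@H
def wray(s,uv):
    K=viewer.get_calibration("wrist")["K"]; d=np.array(uv,float)-K[:2,2]; r=np.hypot(*d); th=r/K[0,0]
    v=np.append(d/r*np.sin(th),np.cos(th)) if r>1e-9 else np.array([0,0,1.]); M=wpose(s); return M[:3,3],M[:3,:3]@v
def wat(s,uv,z):
    p,d=wray(s,uv); return p+d*(z-p[2])/d[2]
def wproj(s,P):
    K=viewer.get_calibration("wrist")["K"]; M=wpose(s); q=(np.atleast_2d(P)-M[:3,3])@M[:3,:3]
    r=np.hypot(q[:,0],q[:,1]); th=np.arctan2(r,q[:,2]); return K[:2,2]+q[:,:2]/r[:,None]*(th*K[0,0])[:,None]
E
python3 - <<'E'
from h import *
s=manip.sense(); im=viewer.read_camera("wrist"); cv2.imwrite("pics/w1.png",im); np.save("s1.npy",s,allow_pickle=True)
print(s["eef_pos"],wproj(s,[[.442,.289,.12],[.442,.289,0]]))
E
```

```text
[0.44227292 0.32147371 0.23127953] [[277.04945449 250.06120367]
 [290.81759051 214.70391633]]
```

View pics/w1.png

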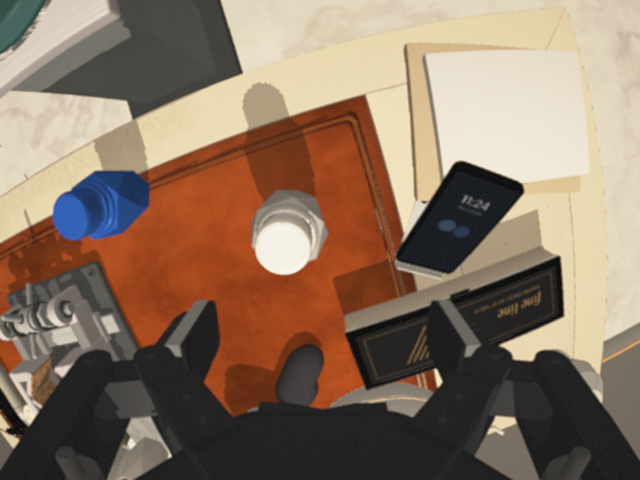

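The white cap is at (282,246), with hexagon corners near (308,192) and (327,225). I'll enlarge that area with the projected hexagon overlaid.

```bash
python3 - <<'E'
from h import *
s=np.load("s1.npy",allow_pickle=True).item(); im=cv2.imread("pics/w1.png")
m=(im.min(2)>195).astype(np.uint8); n,l,st,ce=cv2.connectedComponentsWithStats(m[190:290,230:340]);i=1+np.argmax(st[1:,4]);print(st[i],ce[i]+[230,190])
x,y,w,h,_=st[i]; uv=(230+x+(w-1)/2,190+y+(h-1)/2); c=wat(s,uv,.12);print(uv,c)
def dr(yaw):
    a=yaw+np.arange(6)*np.pi/3
    P=np.c_[c[0]+.0345*np.cos(a),c[1]+.0345*np.sin(a),np.full(6,.052)]
    return ((wproj(s,P)-[235,170])*5).astype(np.int32)
o=cv2.resize(im[170:285,235:345],None,fx=5,fy=5,interpolation=cv2.INTER_CUBIC)
cv2.polylines(o,[dr(0)],True,(0,255,0),1);cv2.polylines(o,[dr(np.pi/6)],True,(255,0,255),1)
cv2.imwrite("pics/w1z.png",o)
E
```

```text
[  26   33   54   51 2188] [282.55621572 247.91316271]
(np.float64(282.5), np.float64(248.0)) [0.44168254 0.29327682 0.12      ]
```

View pics/w1z.png

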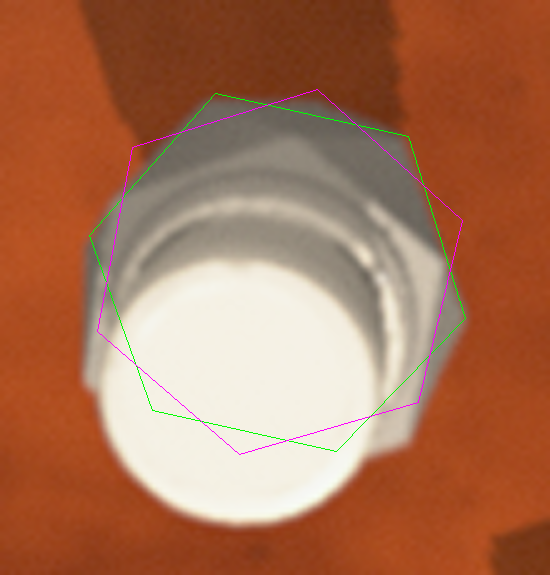

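Hexagon corners lie along world x (yaw about 0), which already suits the vice. Cap centre is about (0.442, 0.290), so I'll descend.

Request:
step_arm([
  [[0,-0.1,0,0,0,0,85],[0,-0.21,0,0,0,0,85],[0,-0.21,-0.2,0,0,0,85],[0,-0.21,-0.4,0,0,0,85],[0,-0.21,-0.6,0,0,0,85],[0,-0.21,-0.75,0,0,0,85],[0,-0.21,-0.85,0,0,0,85],[0,-0.21,-0.92,0,0,0,80],[0,-0.21,-0.92,0,0,0,60],[0,-0.21,-0.92,0,0,0,50]],
], newtons=25)

```text
time: 3.9
eef_pos: [0.4428, 0.2902, 0.094]
ee_rot: [0.0, 0.148, 0.989, 0.0]
ft_force: [0.2, 0.7, -0.1]
gripper_width: 0.0502
grasp_force: 0.0
```

Request:
step_arm([
  [[0,0,0,0,0,0,47],[0,0,0,0,0,0,44],[0,0,0,0,0,0,40],[0,0,0,0,0,0,30],[0,0,0,0,0,0,30],[0,0,0.03,0,0,0,30],[0,0,0.1,0,0,0,30],[0,0,0.2,0,0,0,30],[0,0,0.3,0,0,0,30],[0,0,0.3,0,0,0,30]],
], newtons=40)

```text
time: 5.15
eef_pos: [0.4433, 0.2906, 0.1401]
ee_rot: [0.001, 0.148, 0.989, 0.001]
ft_force: [0.3, 0.4, -2.9]
gripper_width: 0.041
grasp_force: 40.9
```

Request:
step_arm([
  [[0,0,0.25,0,0,0,30],[0,0,0.5,0,0,0,30],[0.08,-0.1,0.57,0,0,0,30],[0.16,-0.25,0.57,0,0,0,30],[0.25,-0.4,0.57,0,0,0,30],[0.33,-0.55,0.57,0,0,0,30],[0.4,-0.7,0.57,0,0,0,30],[0.45,-0.85,0.57,0,0,0,30],[0.5,-1,0.57,0,0,0,30],[0.5,-1,0.57,0,0,0,30]],
])

```text
time: 6.4
eef_pos: [0.5175, 0.1377, 0.2235]
ee_rot: [-0.0, 0.15, 0.989, -0.001]
ft_force: [-0.9, 0.2, -2.5]
gripper_width: 0.041
grasp_force: 41.6
```

Request:
step_arm([
  [[0.02,-0.12,0,0,0,0,30],[0.05,-0.3,0,0,0,0,30],[0.09,-0.5,0,0,0,0,30],[0.13,-0.7,0,0,0,0,30],[0.16,-0.88,0,0,0,0,30],[0.18,-1,0,0,0,0,30],[0.18,-1,0,0,0,0,30],[0.18,-1,0,0,0,0,30],[0.18,-1,0,0,0,0,30],[0.18,-1,0,0,0,0,30]],
])

```text
time: 7.65
eef_pos: [0.5442, -0.0093, 0.2238]
ee_rot: [-0.0, 0.148, 0.989, 0.0]
ft_force: [-0.4, 0.1, -1.3]
gripper_width: 0.0408
grasp_force: 41.6
```

Request:
step_arm([
  [[0.02,-0.12,0,0,0,0,30],[0.02,-0.25,0,0,0,0,30],[0.02,-0.316,0,0,0,0,30],[0.02,-0.316,0,0,0,0,30],[0.02,-0.316,0,0,0,0,30],[0.02,-0.316,-0.05,0,0,0,30],[0.02,-0.316,-0.1,0,0,0,30],[0.02,-0.316,-0.1,0,0,0,30],[0.02,-0.316,-0.1,0,0,0,30],[0.02,-0.316,-0.1,0,0,0,30]],
])

```text
time: 8.9
eef_pos: [0.5475, -0.0575, 0.209]
ee_rot: [0.0, 0.148, 0.989, 0.0]
ft_force: [0.5, -0.4, -2.8]
gripper_width: 0.0408
grasp_force: 41.6
```

```bash
python3 - <<'E'
from h import *
s=manip.sense(); w=viewer.read_camera("wrist"); sc=viewer.read_camera("scene")
print(s["eef_pos"],s["ft_force"])
o=np.hstack([w[150:480,100:560],cv2.resize(sc[170:340,230:400],(330,330),interpolation=cv2.INTER_CUBIC)])
cv2.imwrite("pics/p1.png",o)
E
```

```text
[ 0.54749814 -0.05754148  0.20898606] [ 0.53110971 -0.37600718 -2.80448234]
```

View pics/p1.png

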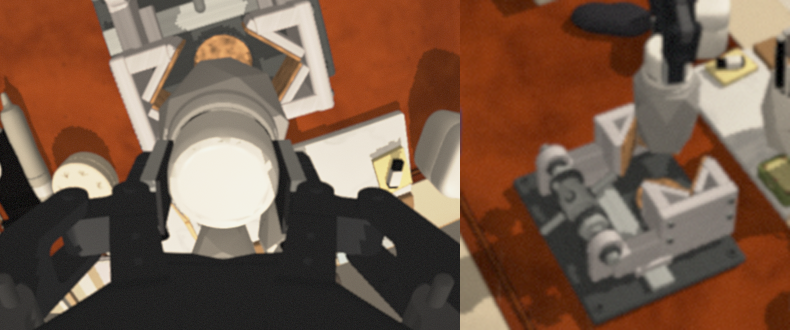

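The bottle hangs upright over the bed, cap centre at about (322,333) in the full wrist picture.

```bash
python3 - <<'E'
from h import *
s=manip.sense(); print(wat(s,(322.5,333),.235), wat(s,(322.5,333),.239),wat(s,(322.5,331),.235))
E
```

```text
[ 0.54481044 -0.05509085  0.235     ] [ 0.54256325 -0.05440048  0.239     ] [ 0.54401159 -0.05484579  0.235     ]
```

Request:
step_arm([
  [[0,0,-0.1,0,0,0,30],[0,0,-0.2,0,0,0,30],[0,0,-0.3,0,0,0,30],[0,0,-0.4,0,0,0,30],[0,0,-0.46,0,0,0,30],[0,0,-0.52,0,0,0,30],[0,0,-0.56,0,0,0,30],[0,0,-0.58,0,0,0,30],[0,0,-0.6,0,0,0,30],[0,0,-0.6,0,0,0,30]],
])

```text
time: 10.25
eef_pos: [0.5473, -0.0575, 0.1188]
ee_rot: [0.0, 0.148, 0.989, 0.0]
ft_force: [0.3, -0.4, -2.6]
gripper_width: 0.0408
grasp_force: 41.6
```

Request:
step_arm([
  [[0.005,0,-0.007,0,0,0,30],[0.005,0,-0.013,0,0,0,30],[0.005,0,-0.02,0,0,0,30],[0.005,0,-0.02,0,0,0,30],[0.005,0,-0.02,0,0,0,30],[0.005,0,-0.02,0,0,0,30],[0.005,0,-0.02,0,0,0,30],[0.005,0,-0.02,0,0,0,30],[0.005,0,-0.02,0,0,0,30],[0.005,0,-0.02,0,0,0,30]],
])

```text
time: 11.5
eef_pos: [0.5482, -0.0575, 0.116]
ee_rot: [0.0, 0.148, 0.989, 0.0]
ft_force: [-0.8, 0.3, 6.1]
gripper_width: 0.041
grasp_force: 42.4
```

Request:
step_arm([
  [[0,0,0.01,0,0,0,50],[0,0,0.01,0,0,0,62],[0,0,0.01,0,0,0,66],[0,0,0.01,0,0,0,66],[0,0,0.1,0,0,0,66],[0,0,0.25,0,0,0,66],[0,0,0.42,0,0,0,66],[0,0,0.5,0,0,0,66],[0,0,0.5,0,0,0,66],[0,0,0.5,0,0,0,66]],
])

```text
time: 12.75
eef_pos: [0.5475, -0.0574, 0.1901]
ee_rot: [-0.001, 0.148, 0.989, -0.0]
ft_force: [-0.3, 0.0, -1.2]
gripper_width: 0.0661
grasp_force: 0.0
```

Request:
step_arm([
  [[-0.15,0,0,0,0,0.06,40],[-0.4,0,0,0,0,0.12,0],[-0.7,0.01,0,0,0,0.181,0],[-1,0.01,0,0,0,0.181,0],[-1,0.01,0,0,0,0.181,0],[-1,0.01,0,0,0,0.181,0],[-1,0.01,0,0,0,0.181,0],[-1,0.01,0,0,0,0.181,0],[-1,0.01,0,0,0,0.181,0],[-1,0.01,0,0,0,0.181,0]],
], newtons=60)

```text
time: 14.0
eef_pos: [0.3982, -0.056, 0.1907]
ee_rot: [-0.0, 0.007, 1.0, -0.0]
ft_force: [0.1, -0.2, 0.0]
gripper_width: -0.0
grasp_force: 0.0
```

```bash
python3 - <<'E'
from h import *
t=viewer.read_camera("top"); sc=viewer.read_camera("scene"); s=manip.sense(); w=viewer.read_camera("wrist")
print(s["eef_pos"],s["ee_rot"],s["gripper_width"],s["ft_force"],s["joint_pos"])
print(wproj(s,[[.4515,-.0553,.064],[.4515,-.0553,.112]]),proj("scene",[[.4515,-.0553,.064],[.4515,-.0553,.112],[.4995,-.0553,.064],[.4035,-.0553,.064]]))
cv2.imwrite("pics/w3.png",w)
R_=lambda i:cv2.resize(i,(390,400),interpolation=cv2.INTER_CUBIC)
cv2.imwrite("pics/p2.png",np.hstack([R_(t[195:305,290:397]),R_(sc[205:335,250:377])]))
E
```

```text
[ 0.39808274 -0.05600171  0.19075613] [-1.71677910e-05  6.77070154e-03  9.99977078e-01  1.23695381e-05] 0.0001310625338163173 [ 0.45171218 -0.11649608  0.88869061] [-0.19233688  0.09271096  0.26432267  2.22718636 -0.03295751  0.82520434
  1.65052111]
[[322.43704593 296.67870702]
 [322.40273669 326.29001672]] [[290.03820503 273.50338228]
 [289.31184849 256.90797589]
 [312.26737638 264.89814164]
 [267.18321242 282.35088758]]
```

View pics/p2.png

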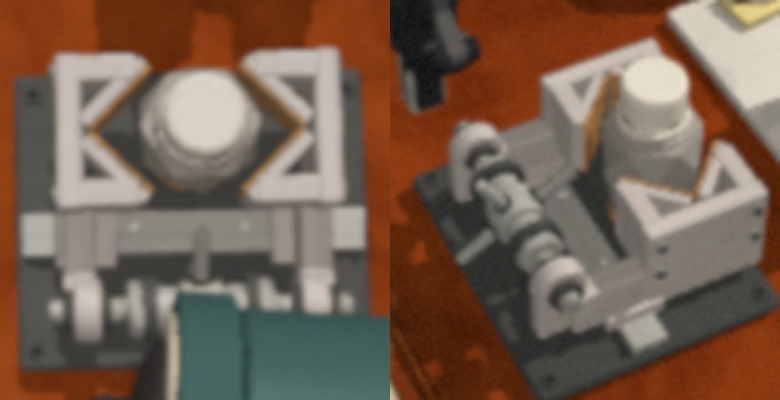

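The bottle stands on the bed between the open jaws. The top pin leans about 33° towards the robot, so the turnbuckle is at about 4.1 rad. I'll descend behind that pin and push.

Request:
step_arm([
  [[0,0.004,-0.25,0,0,0,0],[0,0.004,-0.5,0,0,0,0],[0,0.004,-0.64,0,0,0,0],[0,0.004,-0.69,0,0,0,0],[0.05,0.004,-0.69,0,0,0,0],[0.1,0.004,-0.69,0,0,0,0],[0.14,0.004,-0.69,0,0,0,0],[0.18,0.004,-0.69,0,0,0,0],[0.22,0.004,-0.69,0,0,0,0],[0.26,0.004,-0.69,0,0,0,0]],
])

```text
time: 15.4
eef_pos: [0.4372, -0.0555, 0.0877]
ee_rot: [-0.0, 0.007, 1.0, 0.0]
ft_force: [-4.9, -0.0, 4.1]
gripper_width: 0.0001
grasp_force: 2.5
```

```bash
cat >> h.py <<'E'
SC=np.array([.4515,-.0553,.064])
def rep():
    s=manip.sense(); p=s["eef_pos"]-SC; F=-s["ft_force"]
    print("t",round(s["time"],2),"rel",np.round(p*1e3,1),"F",np.round(s["ft_force"],2),"M",np.round(s["wrist_torque"],3))
    xe=p[0]+.011; h=p[2]
    f=np.linspace(-.8,1.2,2001); edge=np.where(np.tan(f)>0,h*np.tan(f)-.004/np.cos(f),.044*np.sin(f)-.004)
    ph=np.interp(xe,edge,f); c=np.array([xe,h]) if ph>.17 else np.array([xe,.044*np.cos(ph)])
    print("phi deg",round(np.degrees(ph),1),"torque",round(c[1]*F[0]-c[0]*F[2],3))
E
python3 -c "from h import *;rep()"
```

```text
t 15.4 rel [-14.3  -0.2  23.7] F [-4.9  -0.02  4.1 ] M [-0.184  0.996 -0.036]
phi deg 1.8 torque 0.202
```

Request:
step_arm([
  [[0.03,0,0,0,0,0,0],[0.05,0,0,0,0,0,0],[0.07,0,0,0,0,0,0],[0.09,0,0,0,0,0,0],[0.11,0,0,0,0,0,0],[0.13,0,0,0,0,0,0],[0.145,0,0,0,0,0,0],[0.16,0,0,0,0,0,0],[0.175,0,0,0,0,0,0],[0.19,0,0,0,0,0,0]],
])

```text
time: 16.65
eef_pos: [0.4653, -0.0551, 0.087]
ee_rot: [-0.0, 0.007, 1.0, 0.0]
ft_force: [-5.0, 0.5, 1.5]
gripper_width: -0.0001
grasp_force: 1.9
```

```bash
python3 -c "from h import *;rep();viewer.read_camera('top');cv2.imwrite('pics/sc4.png',viewer.read_camera('scene'))"
```

```text
t 16.65 rel [13.8  0.2 23. ] F [-5.02  0.5   1.51] M [0.136 0.972 0.007]
phi deg 53.9 torque 0.153
```

Request:
step_arm([
  [[-0.02,0,0.1,0,0,0,0],[-0.05,0,0.22,0,0,0,0],[-0.3,0,0.22,0,0,0,0],[-0.46,0,0.22,0,0,0,0],[-0.46,0,0.2,0,0,0,0],[-0.46,0,0.06,0,0,0,0],[-0.46,0,0,0,0,0,0],[-0.4,0,0,0,0,0,0],[-0.34,0,0,0,0,0,0],[-0.29,0,0,0,0,0,0]],
])

```text
time: 18.0
eef_pos: [0.4203, -0.0555, 0.0872]
ee_rot: [-0.003, 0.007, 1.0, 0.0]
ft_force: [-6.3, -0.0, 4.8]
gripper_width: 0.0001
grasp_force: 3.1
```

Request:
step_arm([
  [[0.04,0,0,0,0,0,0],[0.08,0,0,0,0,0,0],[0.12,0,0,0,0,0,0],[0.15,0,0,0,0,0,0],[0.18,0,0,0,0,0,0],[0.2,0,0,0,0,0,0],[0.22,0,0,0,0,0,0],[0.24,0,0,0,0,0,0],[0.265,0,0,0,0,0,0],[0.29,0,0,0,0,0,0]],
])

```text
time: 19.25
eef_pos: [0.465, -0.055, 0.0868]
ee_rot: [-0.001, 0.007, 1.0, 0.0]
ft_force: [-5.0, -0.2, 2.0]
gripper_width: -0.0
grasp_force: 2.0
```

```bash
python3 -c "from h import *;rep()"
```

```text
t 19.25 rel [13.5  0.3 22.8] F [-5.04 -0.25  1.95] M [0.088 1.024 0.013]
phi deg 53.8 torque 0.163
```

Request:
step_arm([
  [[-0.02,0,0.1,0,0,0,0],[-0.05,0,0.22,0,0,0,0],[-0.3,0,0.22,0,0,0,0],[-0.46,0,0.22,0,0,0,0],[-0.46,0,0.2,0,0,0,0],[-0.46,0,0.06,0,0,0,0],[-0.46,0,0,0,0,0,0],[-0.42,0,0,0,0,0,0],[-0.38,0,0,0,0,0,0],[-0.36,0,0,0,0,0,0]],
])

```text
time: 20.5
eef_pos: [0.4093, -0.0554, 0.0871]
ee_rot: [-0.003, 0.007, 1.0, 0.0]
ft_force: [-10.4, -0.7, 6.6]
gripper_width: 0.0001
grasp_force: 5.3
```

```bash
python3 - <<'E'
from h import *
rep(); t=viewer.read_camera("top"); sc=viewer.read_camera("scene")
cv2.imwrite("pics/t5.png",t);cv2.imwrite("pics/s5.png",sc)
cv2.imwrite("pics/p5.png",np.hstack([cv2.resize(t[203:263,298:396],(490,300),interpolation=cv2.INTER_CUBIC),cv2.resize(sc[215:305,285:375],(300,300),interpolation=cv2.INTER_CUBIC)]))
E
```

```text
t 20.5 rel [-42.2  -0.1  23.1] F [-10.44  -0.71   6.61] M [-0.154  2.097 -0.047]
phi deg -38.1 torque 0.155
```

View pics/p5.png

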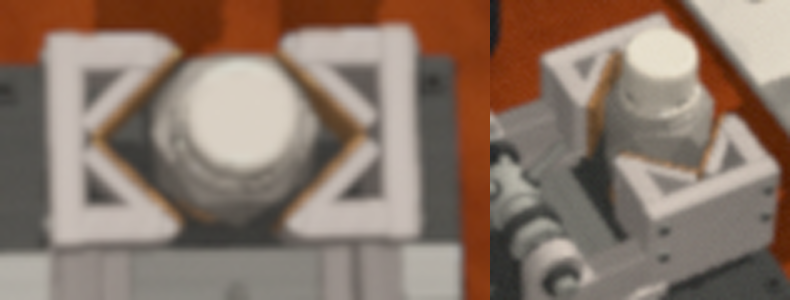

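Apexes at (95,135) and (367,132) put them 52 mm from the bed centre. Contact is expected around 9.4 to 10.4 rad, so this quarter to about 8.8 is free.

Request:
step_arm([
  [[0.05,0,0,0,0,0,0],[0.1,0,0,0,0,0,0],[0.14,0,0,0,0,0,0],[0.18,0,0,0,0,0,0],[0.22,0,0,0,0,0,0],[0.25,0,0,0,0,0,0],[0.28,0,0,0,0,0,0],[0.31,0,0,0,0,0,0],[0.335,0,0,0,0,0,0],[0.36,0,0,0,0,0,0]],
])

```text
time: 21.85
eef_pos: [0.4647, -0.055, 0.0868]
ee_rot: [-0.001, 0.007, 1.0, 0.0]
ft_force: [-4.6, 1.4, 1.2]
gripper_width: -0.0002
grasp_force: 2.0
```

```bash
python3 -c "from h import *;rep()"
```

```text
t 21.85 rel [13.2  0.3 22.8] F [-4.62  1.38  1.18] M [0.101 1.129 0.   ]
phi deg 53.6 torque 0.134
```

Request:
step_arm([
  [[-0.02,0,0.1,0,0,0,0],[-0.05,0,0.22,0,0,0,0],[-0.3,0,0.22,0,0,0,0],[-0.46,0,0.22,0,0,0,0],[-0.46,0,0.2,0,0,0,0],[-0.46,0,0.06,0,0,0,0],[-0.46,0,0,0,0,0,0],[-0.42,0,0,0,0,0,0],[-0.38,0,0,0,0,0,0],[-0.34,0,0,0,0,0,0]],
])

```text
time: 23.1
eef_pos: [0.41, -0.0554, 0.0868]
ee_rot: [-0.006, 0.007, 1.0, 0.001]
ft_force: [-15.4, -1.2, 13.2]
gripper_width: 0.0002
grasp_force: 7.9
```

```bash
python3 -c "from h import *;rep()"
```

```text
t 23.1 rel [-41.5  -0.1  22.8] F [-15.43  -1.2   13.15] M [-0.243  3.182  0.047]
phi deg -37.0 torque 0.141
```

Request:
step_arm([
  [[0.03,0,0,0,0,0,0],[0.05,0,0,0,0,0,0],[0.07,0,0,0,0,0,0],[0.085,0,0,0,0,0,0],[0.1,0,0,0,0,0,0],[0.11,0,0,0,0,0,0],[0.12,0,0,0,0,0,0],[0.13,0,0,0,0,0,0],[0.14,0,0,0,0,0,0],[0.15,0,0,0,0,0,0]],
])

```text
time: 24.35
eef_pos: [0.437, -0.0554, 0.0873]
ee_rot: [-0.0, 0.007, 1.0, 0.0]
ft_force: [-4.3, -1.8, 3.8]
gripper_width: -0.0001
grasp_force: 2.4
```

```bash
python3 -c "from h import *;rep()"
```

```text
t 24.35 rel [-14.5  -0.1  23.3] F [-4.34 -1.83  3.84] M [-0.151  0.957  0.002]
phi deg 1.2 torque 0.178
```

Request:
step_arm([
  [[0.01,0,0,0,0,0,0],[0.02,0,0,0,0,0,0],[0.03,0,0,0,0,0,0],[0.035,0,0,0,0,0,0],[0.04,0,0,0,0,0,0],[0.045,0,0,0,0,0,0],[0.05,0,0,0,0,0,0],[0.055,0,0,0,0,0,0],[0.06,0,0,0,0,0,0],[0.065,0,0,0,0,0,0]],
])

```text
time: 25.6
eef_pos: [0.4466, -0.0554, 0.0871]
ee_rot: [-0.0, 0.007, 1.0, 0.0]
ft_force: [-5.6, 0.2, 1.6]
gripper_width: 0.0001
grasp_force: 2.6
```

```bash
python3 -c "from h import *;rep()"
```

```text
t 25.6 rel [-4.9 -0.1 23.1] F [-5.57  0.21  1.58] M [-0.13   1.094 -0.044]
phi deg 24.4 torque 0.139
```

Request:
step_arm([
  [[0.004,0,0,0,0,0,0],[0.008,0,0,0,0,0,0],[0.012,0,0,0,0,0,0],[0.016,0,0,0,0,0,0],[0.02,0,0,0,0,0,0],[0.024,0,0,0,0,0,0],[0.028,0,0,0,0,0,0],[0.032,0,0,0,0,0,0],[0.036,0,0,0,0,0,0],[0.04,0,0,0,0,0,0]],
])

```text
time: 26.85
eef_pos: [0.4514, -0.0553, 0.0866]
ee_rot: [-0.002, 0.007, 1.0, 0.0]
ft_force: [-5.8, -0.2, -1.1]
gripper_width: -0.0
grasp_force: 2.5
```

```bash
python3 -c "from h import *;rep()"
```

```text
t 26.85 rel [-0.1 -0.  22.6] F [-5.83 -0.22 -1.05] M [-0.033  1.32  -0.027]
phi deg 34.8 torque 0.12
```

Request:
step_arm([
  [[0.004,0,0,0,0,0,0],[0.008,0,0,0,0,0,0],[0.012,0,0,0,0,0,0],[0.016,0,0,0,0,0,0],[0.02,0,0,0,0,0,0],[0.024,0,0,0,0,0,0],[0.028,0,0,0,0,0,0],[0.032,0,0,0,0,0,0],[0.036,0,0,0,0,0,0],[0.04,0,0,0,0,0,0]],
])

```text
time: 28.1
eef_pos: [0.4575, -0.055, 0.0867]
ee_rot: [-0.001, 0.007, 1.0, 0.0]
ft_force: [-7.2, 0.9, -0.9]
gripper_width: 0.0003
grasp_force: 2.5
```

```bash
python3 - <<'E'
from h import *
rep(); t=viewer.read_camera("top"); sc=viewer.read_camera("scene")
cv2.imwrite("pics/p6.png",np.hstack([cv2.resize(t[203:263,298:396],(490,300),interpolation=cv2.INTER_CUBIC),cv2.resize(sc[215:305,285:375],(300,300),interpolation=cv2.INTER_CUBIC)]))
E
```

```text
t 28.1 rel [ 6.   0.3 22.7] F [-7.24  0.94 -0.93] M [ 0.13   1.427 -0.006]
phi deg 44.9 torque 0.149
```

View pics/p6.png

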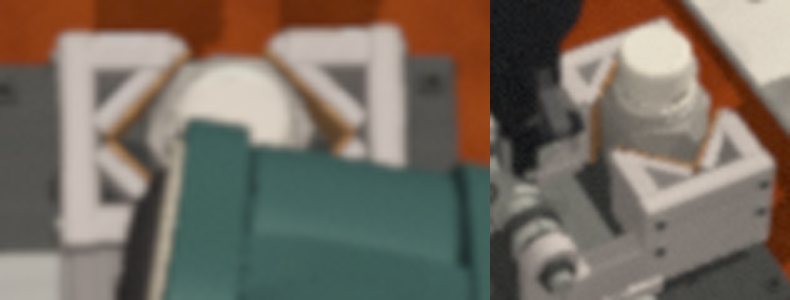

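The apexes are now about 47.6 mm from the bed centre, so contact is imminent. I'll use finer steps.

Request:
step_arm([
  [[0.003,0,0,0,0,0,0],[0.006,0,0,0,0,0,0],[0.009,0,0,0,0,0,0],[0.012,0,0,0,0,0,0],[0.015,0,0,0,0,0,0],[0.018,0,0,0,0,0,0],[0.021,0,0,0,0,0,0],[0.024,0,0,0,0,0,0],[0.027,0,0,0,0,0,0],[0.03,0,0,0,0,0,0]],
])

```text
time: 29.45
eef_pos: [0.4621, -0.055, 0.0868]
ee_rot: [-0.001, 0.007, 1.0, 0.0]
ft_force: [-6.9, 1.1, 0.5]
gripper_width: -0.0
grasp_force: 2.5
```

```bash
python3 -c "from h import *;rep()"
```

```text
t 29.45 rel [10.6  0.3 22.8] F [-6.87  1.09  0.46] M [0.12  1.455 0.036]
phi deg 50.7 torque 0.167
```

Request:
step_arm([
  [[0.002,0,0,0,0,0,0],[0.004,0,0,0,0,0,0],[0.006,0,0,0,0,0,0],[0.008,0,0,0,0,0,0],[0.01,0,0,0,0,0,0],[0.012,0,0,0,0,0,0],[0.014,0,0,0,0,0,0],[0.016,0,0,0,0,0,0],[0.018,0,0,0,0,0,0],[0.02,0,0,0,0,0,0]],
])

```text
time: 30.7
eef_pos: [0.4652, -0.0549, 0.0869]
ee_rot: [-0.001, 0.007, 1.0, 0.0]
ft_force: [-6.7, 0.7, 0.7]
gripper_width: 0.0001
grasp_force: 2.5
```

```bash
python3 -c "from h import *;rep()"
```

```text
t 30.7 rel [13.7  0.4 22.9] F [-6.69  0.72  0.7 ] M [0.088 1.501 0.004]
phi deg 54.0 torque 0.17
```

Request:
step_arm([
  [[-0.02,0,0.1,0,0,0,0],[-0.05,0,0.22,0,0,0,0],[-0.3,0,0.22,0,0,0,0],[-0.46,0,0.22,0,0,0,0],[-0.46,0,0.2,0,0,0,0],[-0.46,0,0.06,0,0,0,0],[-0.46,0,0,0,0,0,0],[-0.42,0,0,0,0,0,0],[-0.4,0,0,0,0,0,0],[-0.38,0,0,0,0,0,0]],
])

```text
time: 31.95
eef_pos: [0.4088, -0.0554, 0.0875]
ee_rot: [-0.001, 0.007, 1.0, 0.0]
ft_force: [-6.1, -0.6, 2.7]
gripper_width: 0.0
grasp_force: 2.9
```

```bash
python3 -c "from h import *;rep()"
```

```text
t 31.95 rel [-42.7  -0.1  23.5] F [-6.12 -0.56  2.7 ] M [-0.091  1.221 -0.054]
phi deg -39.1 torque 0.123
```

Request:
step_arm([
  [[0.003,0,0,0,0,0,0],[0.006,0,0,0,0,0,0],[0.009,0,0,0,0,0,0],[0.012,0,0,0,0,0,0],[0.015,0,0,0,0,0,0],[0.018,0,0,0,0,0,0],[0.021,0,0,0,0,0,0],[0.024,0,0,0,0,0,0],[0.027,0,0,0,0,0,0],[0.03,0,0,0,0,0,0]],
])

```text
time: 33.2
eef_pos: [0.4091, -0.0554, 0.0866]
ee_rot: [-0.005, 0.007, 1.0, 0.0]
ft_force: [-13.2, -1.6, 8.9]
gripper_width: 0.0003
grasp_force: 6.6
```

```bash
python3 -c "from h import *;rep()"
```

```text
t 33.2 rel [-42.4  -0.1  22.6] F [-13.21  -1.57   8.93] M [-0.174  2.676 -0.034]
phi deg -38.5 torque 0.174
```

Request:
step_arm([
  [[0,0,0.003,0,0,0,0],[0,0,0.006,0,0,0,0],[0,0,0.009,0,0,0,0],[0,0,0.012,0,0,0,0],[0,0,0.015,0,0,0,0],[0,0,0.018,0,0,0,0],[0,0,0.02,0,0,0,0],[0,0,0.022,0,0,0,0],[0,0,0.024,0,0,0,0],[0,0,0.026,0,0,0,0]],
])

```text
time: 34.45
eef_pos: [0.4135, -0.0555, 0.0911]
ee_rot: [-0.0, 0.007, 1.0, -0.0]
ft_force: [-4.5, -0.9, -1.3]
gripper_width: 0.0
grasp_force: 2.2
```

```bash
python3 -c "from h import *;rep()"
```

```text
t 34.45 rel [-38.   -0.2  27.1] F [-4.54 -0.87 -1.35] M [-0.242  0.94  -0.067]
phi deg -31.4 torque 0.207
```

Request:
step_arm([
  [[0.002,0,0.001,0,0,0,0],[0.004,0,0.002,0,0,0,0],[0.006,0,0.003,0,0,0,0],[0.008,0,0.004,0,0,0,0],[0.01,0,0.005,0,0,0,0],[0.012,0,0.006,0,0,0,0],[0.014,0,0.007,0,0,0,0],[0.016,0,0.008,0,0,0,0],[0.018,0,0.009,0,0,0,0],[0.02,0,0.01,0,0,0,0]],
])

```text
time: 35.7
eef_pos: [0.4163, -0.0555, 0.0927]
ee_rot: [-0.001, 0.007, 1.0, 0.0]
ft_force: [-5.9, -0.3, 1.3]
gripper_width: 0.0003
grasp_force: 3.2
```

```bash
python3 -c "from h import *;rep()"
```

```text
t 35.7 rel [-35.2  -0.2  28.7] F [-5.86 -0.33  1.32] M [-0.26   1.331 -0.061]
phi deg -27.4 torque 0.197
```

Request:
step_arm([
  [[0.002,0,0.001,0,0,0,0],[0.004,0,0.002,0,0,0,0],[0.006,0,0.003,0,0,0,0],[0.008,0,0.004,0,0,0,0],[0.01,0,0.005,0,0,0,0],[0.012,0,0.006,0,0,0,0],[0.014,0,0.007,0,0,0,0],[0.016,0,0.008,0,0,0,0],[0.018,0,0.009,0,0,0,0],[0.02,0,0.01,0,0,0,0]],
])

```text
time: 36.95
eef_pos: [0.419, -0.0555, 0.0942]
ee_rot: [-0.001, 0.007, 1.0, 0.0]
ft_force: [-7.3, -1.0, 3.1]
gripper_width: -0.0001
grasp_force: 3.6
```

```bash
python3 - <<'E'
from h import *
rep(); t=viewer.read_camera("top"); sc=viewer.read_camera("scene"); rep()
cv2.imwrite("pics/p7.png",np.hstack([cv2.resize(t[203:263,298:396],(490,300),interpolation=cv2.INTER_CUBIC),cv2.resize(sc[215:305,285:375],(300,300),interpolation=cv2.INTER_CUBIC)]))
E
```

```text
t 36.95 rel [-32.5  -0.2  30.2] F [-7.32 -0.98  3.08] M [-0.289  1.514  0.005]
phi deg -23.4 torque 0.23
t 37.05 rel [-32.4  -0.2  30.3] F [-6.71 -1.11  2.9 ] M [-0.287  1.418  0.012]
phi deg -23.3 torque 0.209
```

View pics/p7.png

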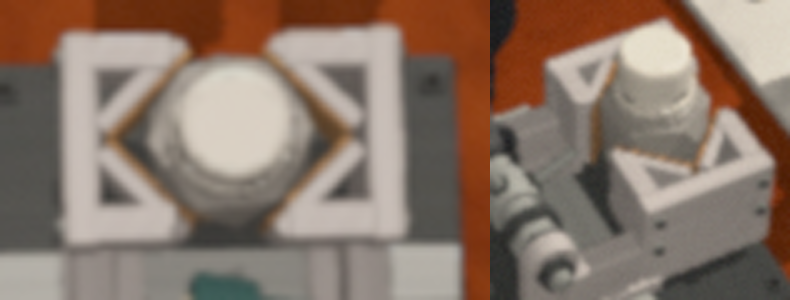

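The bottle is seated in both notches, apexes at (110,135) and (352,133). The torque is climbing (0.17, 0.20, 0.23 N m), so I'll take one more small step to confirm.

Request:
step_arm([
  [[0.0015,0,0.001,0,0,0,0],[0.003,0,0.001,0,0,0,0],[0.0045,0,0.002,0,0,0,0],[0.006,0,0.003,0,0,0,0],[0.0075,0,0.003,0,0,0,0],[0.009,0,0.004,0,0,0,0],[0.0105,0,0.004,0,0,0,0],[0.012,0,0.005,0,0,0,0],[0.0135,0,0.005,0,0,0,0],[0.015,0,0.006,0,0,0,0]],
])

```text
time: 38.3
eef_pos: [0.4212, -0.0555, 0.0952]
ee_rot: [-0.001, 0.007, 1.0, 0.0]
ft_force: [-7.9, -1.4, 4.4]
gripper_width: -0.0001
grasp_force: 3.9
```

```bash
python3 -c "from h import *;rep()"
```

```text
t 38.3 rel [-30.3  -0.2  31.2] F [-7.87 -1.38  4.42] M [-0.307  1.666 -0.015]
phi deg -20.4 torque 0.239
```

Torque is now about 0.24 N m against about 0.15 running free, rising at the expected grip slope. I'll stop here and withdraw.

Request:
step_arm([
  [[-0.03,0,0,0,0,0,0],[-0.1,0,0,0,0,0,0],[-0.17,0,0.1,0,0,0,0],[-0.17,0,0.3,0,0,0,0],[-0.17,0,0.5,0,0,0,0],[-0.17,0,0.7,0,0,0,0],[-0.17,0,0.7,0,0,0,0],[-0.17,0,0.7,0,0,0,0],[-0.17,0,0.7,0,0,0,0],[-0.17,0,0.7,0,0,0,0]],
])

```text
time: 39.55
eef_pos: [0.3962, -0.0554, 0.1994]
ee_rot: [-0.001, 0.007, 1.0, -0.0]
ft_force: [0.6, 0.3, 0.4]
gripper_width: -0.0002
grasp_force: 0.0
```

```bash
python3 -c "
from h import *
s=manip.sense();print(s['eef_pos'],s['ft_force'])
print(manip.hand_in())"
```

```text
[ 0.39616911 -0.05541823  0.19937983] [0.64391929 0.3186301  0.40197931]
the job is handed in; nothing more can be done
None
```

The bottle stands upright on the vice bed, clamped between both jaws; I stopped the screw at about 1.6 times its free-running torque (estimated 0.24 against 0.15 N m), withdrew the arm clear and handed the job in at 39.6 s, but no verdict came back.

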